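Stand the slumped recipe notebook back up and book-end it

ROBOT

A 6-joint arm with a two-finger parallel gripper is mounted at the origin on a cart in front of the work surface, level with it; the furniture and walls round the work are solid. World frame = base frame: x ahead of the robot, y to its left, z up, the work surface at z = 0. Lengths are in m, angles in degrees, forces in N, time in s.
With the tool pointing down it reaches from about 0.375 to 0.75 m from the base axis. Payload 9 kg.
Tool frame: the origin (TCP) lies where the fingers leave the gripper's body, on its centre line; the fingertips stand 73 mm ahead of it and the grasp point (between the pads) lies 54 mm ahead of it (robot.tip_reach is the distance from the TCP to the fingertips, in m); z points along the fingers, y is the line along which they close (so a half turn about z gives the same grasp; the last joint's range is limited). The gripper opens to 85 mm and grips with 20 to 120 N. Pads are 22 mm wide; open, the fingers measure 114 mm over their backs; the gripper's body (76 mm by 85 mm) begins 54 mm behind the grasp point. The pads swing forward as they close: fully open they stand 13 mm farther back than shut.
Start: joints at [57.886, 5.964, 5.575, 89.605, 0, 77.527], TCP at [0.202, 0.565, 0.304] pointing down, gripper open.
Joint ranges: [-171.21, 171.21], [-48.23, 106.86], [-62.78, 66.21], [-105.2, 120.99], [-86.42, 89.51], [-180, 180]. Speed limits (degrees/s): [127.2, 127.2, 147.25, 180, 180, 180].

INTERFACE

Orientations are given as [roll, pitch, yaw] about the fixed x, y, z axes, in that order (R = Rz(yaw) Ry(pitch) Rx(roll)).
In Python, from plant import robot gives the robot as it stands. Calls block until the motion is done:
- robot.move_pose(position, orientation): joint-space move of the TCP to a pose.
- robot.line_to(position, vel=0.15, rotation=None, guard=None): straight line of the TCP; rotation=None keeps the orientation; vel is the mean speed in m/s. With guard (N) it stops when the force on the tool has changed by that much, and returns True; else False.
- robot.goto_joints(angles): joint-space move.
- robot.set_gripper(opening): finger opening in m; the grip force is fixed at half the most; returns when the fingers have stopped.
- robot.pause(seconds).
- robot.ik(position, orientation): joint angles nearest the present ones, or None.
- robot.observe(): the state.
- robot.grab_frame(name): name is "scene" or "top" or "wrist"; returns the picture (400x640x3 uint8, blue, green, red); there is no depth.
- robot.get_calibration(name): a dict with "vertical_fov" (degrees; the focal length in pixels is half the picture's height over the tangent of half this angle, whatever the lens; pixels are square), "cx", "cy" (the principal point, pixels), "rvec" (rotation vector, rad) and "tvec" (3), from world to camera coordinates, as OpenCV has them. Camera axes: x right, y down, z forward; pixel columns grow to the right and rows downward; lengths in m; the calibration is good to about 2 mm. A picture is of the moment at which its call begins: read the wrist's pose just before it. get_calibration takes no time and is no camera call; for the wrist camera it gives the pose at the moment of the call.
A pose or a line that the arm cannot do raises robot.IKError and nothing moves.
- robot.job_done(): hands the job in; it is judged then, once.
The state is a dict: "time": time; "q": joint angles; "qvel": joint speeds; "joint_torque": joint torques, N m; "tool_pos": TCP position; "tcp_rot": TCP orientation; "ft_force": force on the tool from outside, world axes, zero at the start; "torque": the same for the moment, N m; "gripper_width": finger opening in m; "gripper_force": force on a finger pad.
Only numpy, scipy, OpenCV 4.12 (cv2) and the standard library are available. Lean on these libraries where they do the work, as an engineer would, in place of code of your own. Each camera call takes 0.05 s, during which the arm holds its last target. There are 200 camera calls.

TASK

The purple recipe notebook has slumped off the two canisters onto the wooden recipe box. With a fingertip, push the notebook back up on its edge until it stands upright against both canisters, while the recipe box stays where it is; then push the recipe box along the worktop until its side is snug and square against the notebook's pale back cover, so that it cannot slump again. Push gently: grip and lift nothing, do not shove the canisters out of place, and leave the pepper mill, spice jar and mug alone.

Things in the scene. Friction and masses are not known exactly. Their poses are not given: they have to be found in the camera images.
- notebook: Loose closed notebook, 0.23 kg, purple front cover, pale back: a stiff block 208 x 146 x 11 mm plus a wire coil 5 mm proud of its top edge. Origin on the back cover (facing the recipe box), 75 mm from the foot edge, 104 mm from either end; x along the foot edge, y from foot to coil edge (up when upright), z out of the purple cover, to the canisters. Left upright against them, it stays standing.
- notebook_foot (a point): Middle of the notebook's foot edge, mid-thickness, 0 to 4 mm above the worktop while not lifted. At the start the notebook leans 35 to 40 degrees from upright: its foot edge on the worktop beside the canisters, its back cover resting on the box's top edge. At its near end (its +x end) 70 to 98 mm of its length projects past the box, with open worktop below: room for a finger.
- notebook_top (a point): Middle of the notebook's upper edge, mid-thickness, 146 mm from the foot edge; at the start 112 to 120 mm above the worktop and overhanging the edge of the box.
- recipe_box: Loose wooden recipe card box with closed lid and a small knob on its -x side, 0.75 kg, 116 mm in its x (from -54 to +62 mm; knob to -73 mm), 160 mm in its y (-80 to +80 mm), 108 mm high. Origin at the centre of its underside, z up; its +y side faces the notebook.
- box_inner_side (a point): Middle of the box's +y side (the side to bring against the notebook), 60 mm above the worktop.
- box_outer_side (a point): Middle of the box's -y side (away from the notebook), 60 mm above the worktop. A push here, square to the side, slides the box straight.
- canister_near: Loose round green canister with wooden lid, 0.75 kg, radius 50 mm, 123 mm high (140 mm with the lid's knob). Origin at the centre of its underside, z up. It stands behind the half of the notebook nearer the robot.
- canister_far: Loose round white canister of the same size and make, beside the green one with its centre 104 mm away along the notebook's x axis, behind the half of the notebook farther from the robot.
- canister_near_mid (a point): Point on the axis of the green canister, 73 mm above its underside.
- canister_far_mid (a point): Point on the axis of the white canister, 73 mm above its underside.
- pepper_mill: Loose wooden pepper mill, 55 mm in diameter, 173 mm high; a bystander to leave alone. Origin at the centre of its underside.
- spice_jar: Loose spice jar with red cap, 47 x 47 x 97 mm; a bystander to leave alone. Origin at the centre of its underside.
- mug: Loose smoked-glass mug, 85 x 116 x 96 mm with its handle; a bystander to leave alone. Origin at the centre of its underside.
Not all that is in view belongs to the job. What is shaped like the canister_near but blue or orange is not meant. What is shaped like the canister_far but red is not meant.

How it is judged:
By the outcome, as a careful person would: the job done as asked, in the order asked, and still so for the second after the job is handed in, with the robot touching nothing.
It also fails if it takes over 53 s, if anything falls off the work surface, if the arm or the gripper's body presses on something with over 40 N, if the wrist force passes 120 N, or if a joint passes its speed limit or range.

## Working session

There is one attempt and no reset: what is moved stays moved. The work goes in short steps, each a Python script; the robot and the scene stay as the last script left them, time stands still between calls to the robot, and variables do not carry over. Pictures are saved under pics/ and viewed, at most 13 in all, crops included, and the job is handed in when it is done.

```bash
mkdir -p pics; ls
python3 - <<'E'
from plant import robot
import cv2,numpy as np
for n in ("scene","top"):
    im=robot.grab_frame(n); cv2.imwrite(f"pics/{n}0.png",im); c=robot.get_calibration(n); print(n,c)
E
```

```text
pics
scene {'vertical_fov': 42.524211335505605, 'cx': 316.63767755376443, 'cy': 190.64769163482305, 'rvec': array([ 1.9355196 , -1.1233555 ,  0.56391571]), 'tvec': array([-0.22498115,  0.36247281,  1.66688572])}
top {'vertical_fov': 42.321818564459, 'cx': 310.5985985040655, 'cy': 206.5334602077818, 'rvec': array([ 2.10240341, -2.16832161,  0.16441288]), 'tvec': array([0.07482498, 0.52651122, 1.66546889])}
```

View pics/scene0.png

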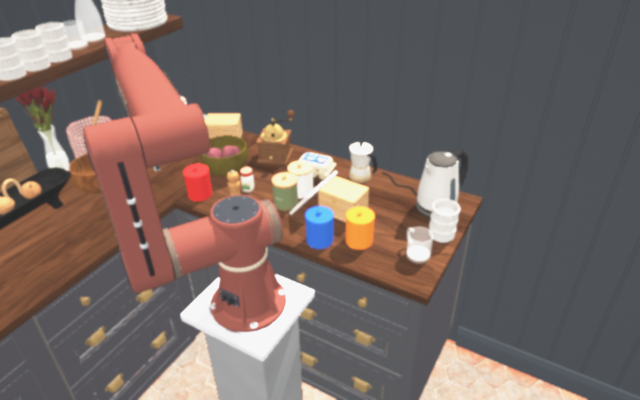

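View pics/top0.png

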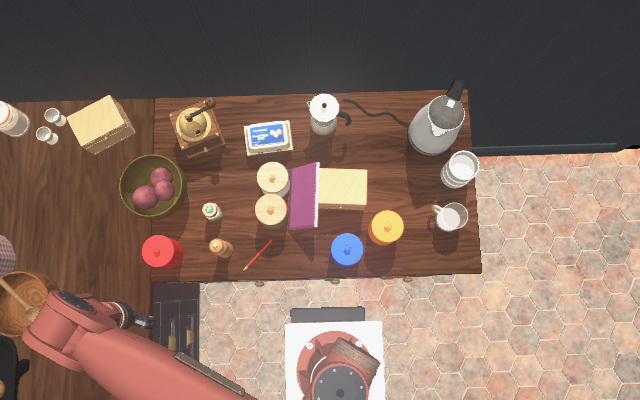

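Top view: the candidates for the near canister are (270,210), between notebook and jar, blue (347,249) and orange (387,227). For the far one they are (272,177) and red (160,252). I choose (270,210) and (272,177), which sit next to the purple notebook at (303,197), with the box at (343,188). A second wooden box at (100,125) is not meant. I'll check this in a close crop and measure from it.

```bash
cat > h.py <<'E'
import numpy as np, cv2
from plant import robot
def ray(name,uv,c=None):
    c=c or robot.get_calibration(name); f=200/np.tan(np.radians(c["vertical_fov"]/2))
    R=cv2.Rodrigues(np.array(c["rvec"]))[0]; t=np.array(c["tvec"])
    d=R.T@np.array([(uv[0]-c["cx"])/f,(uv[1]-c["cy"])/f,1.]); return -R.T@t,d
def onz(name,uv,z,c=None):
    o,d=ray(name,uv,c); return o+d*(z-o[2])/d[2]
def pix(name,p,c=None):
    c=c or robot.get_calibration(name); f=200/np.tan(np.radians(c["vertical_fov"]/2))
    K=np.array([[f,0,c["cx"]],[0,f,c["cy"]],[0,0,1]])
    return cv2.projectPoints(np.array(p,float).reshape(-1,1,3),np.array(c["rvec"]),np.array(c["tvec"]),K,None)[0].reshape(-1,2)
E
python3 - <<'E'
from h import *
a=cv2.imread("pics/top0.png"); s=cv2.imread("pics/scene0.png")
A=cv2.resize(a[140:270,240:420],None,fx=4,fy=4,interpolation=cv2.INTER_CUBIC)
cv2.imwrite("pics/c0.png",A)
hsv=cv2.cvtColor(a,cv2.COLOR_BGR2HSV); roi=np.zeros(a.shape[:2],np.uint8); roi[140:270,240:420]=1
def big(m):
    cs=cv2.findContours(m.astype(np.uint8)*roi,cv2.RETR_EXTERNAL,cv2.CHAIN_APPROX_NONE)[0]
    return max(cs,key=cv2.contourArea)
h,S,v=cv2.split(hsv)
pm=(h>135)&(h<172)&(S>80); c=big(pm); print("purple",cv2.boxPoints(cv2.minAreaRect(c)).round(1).tolist())
rm=(h>15)&(h<35)&(S>40)&(v>150); rm[:, :312]=0; c=big(rm); bp=cv2.boxPoints(cv2.minAreaRect(c)); print("box",bp.round(1).tolist(),[onz("top",p,.108).round(3).tolist() for p in bp])
for n,(u,w) in dict(far=(272,177),near=(270,210),blue=(347,249),orange=(387,227),mill=(219,245),jar=(211,211)).items(): print(n,onz("top",(u,w),.125).round(3))
E
```

```text
purple [[288.3999938964844, 229.0], [291.0, 161.10000610351562], [316.20001220703125, 162.0], [313.6000061035156, 229.89999389648438]]
box [[317.6000061035156, 202.6999969482422], [318.79998779296875, 167.6999969482422], [367.0, 169.3000030517578], [365.79998779296875, 204.3000030517578]] [[0.53, 0.036, 0.108], [0.644, 0.028, 0.108], [0.633, -0.126, 0.108], [0.52, -0.117, 0.108]]
far [0.614 0.178 0.125]
near [0.508 0.186 0.125]
blue [ 0.378 -0.051  0.125]
orange [ 0.443 -0.178  0.125]
mill [0.403 0.347 0.125]
jar [0.511 0.372 0.125]
```

View pics/c0.png

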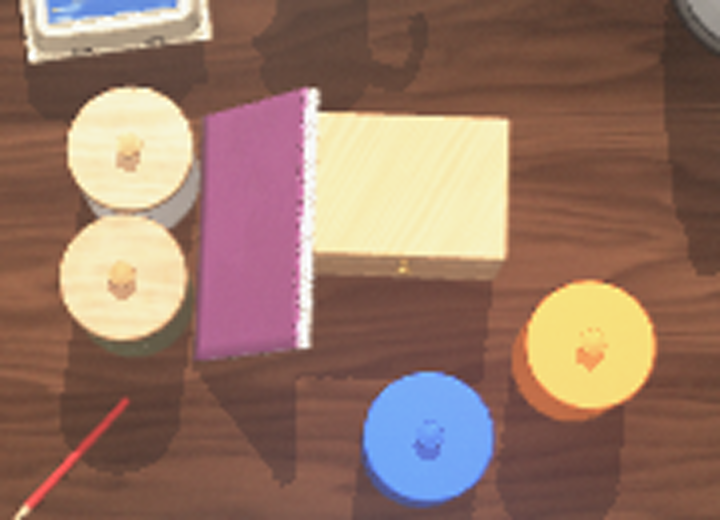

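The crop confirms the choice: the green-sided canister is at crop (123,278) and the white-sided one at (130,148). The notebook leans right onto the box, and the box's outer corners are at (509,118) and (505,258). Its near end hangs free below crop row 280. Next I move above the free gap on the near side of the box and refine the notebook's numbers.

Run:
```python
from h import *
P=lambda x,y:(240+x/4-.4,140+y/4-.4)
for n,p,z in [("foot_far",(207,115),.007),("foot_near",(197,358),.007),("coil_far",(319,90),.118),("coil_near",(312,348),.118),("out_far",(509,118),.108),("out_near",(505,258),.108),("lid_near",(123,278),.123),("lid_far",(130,148),.123),("in_near",(313,254),.108),("knob",(402,268),.09)]: print(n,onz("top",P(*p),z).round(4))
o=robot.observe(); print(robot.tip_reach,o["time"],o["tcp_rot"],o["ft_force"])
yaw=-4.4
robot.set_gripper(0.0)
q=robot.ik([.503,0,.26],[180,0,yaw]); print(q, robot.ik([.503,0,.26],[180,0,yaw+180]))
robot.move_pose([.503,0.0,.26],[180,0,yaw])
o=robot.observe(); print(o["time"],o["tool_pos"],o["ft_force"],o["gripper_width"])
c=robot.get_calibration("wrist"); cv2.imwrite("pics/w1.png",robot.grab_frame("wrist")); np.save("w1.npy",c,allow_pickle=True)
```

```text
foot_far [0.6684 0.1204 0.007 ]
foot_near [0.46   0.1339 0.007 ]
coil_far [0.6595 0.0259 0.118 ]
coil_near [0.452  0.0382 0.118 ]
out_far [ 0.634  -0.1259  0.108 ]
out_near [ 0.5203 -0.1173  0.108 ]
lid_near [0.5114 0.1851 0.123 ]
lid_far [0.6158 0.1777 0.123 ]
in_near [0.5283 0.0349 0.108 ]
knob [ 0.5177 -0.0363  0.09  ]
0.0726 0.1 [-1.79934743e+02 -1.45863921e-02  1.60356469e+02] [ 0.34384947 -0.31989013  1.1091366 ]
[-14.9309087  -11.35070428 -15.80661274  85.54409154   0.
 169.4690913 ] [-14.9309087  -11.35070428 -15.80661274  85.54409154   0.
 -10.5309087 ]
3.1583 [0.5030501  0.00059033 0.26009824] [-0.44588469 -0.79990311  0.22472591] -0.0001403795383394686
```

View pics/w1.png

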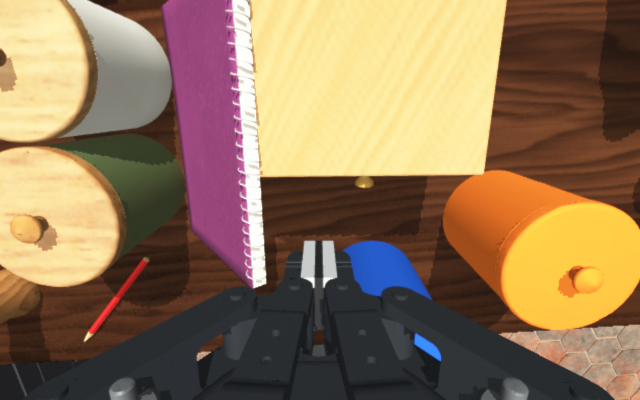

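The wrist view shows the notebook's near end at (255,285), box side along row 178 with its knob at (365,183), and my fingertips at (320,245). The gripper linkage is wide along its closing line, so I turn it 90° and push the top of the back cover with the narrow finger side, following the arc.

```bash
cat >> h.py <<'E'
def P(t,s,ztip): return [t*.9976+s*.07,-t*.07+s*.9976,ztip+.0726]
OR=[180,0,86]
def st(m=""):
    o=robot.observe(); p=o["tool_pos"]; print(m,round(o["time"],2),"t %.4f s %.4f tip %.4f"%(p[0]*.9976-p[1]*.07,p[0]*.07+p[1]*.9976,p[2]-.0726),"F",np.round(o["ft_force"],1))
E
python3 - <<'E'
from h import *
t=.500
robot.move_pose(P(t,.035,.18),OR); st("above")
print(robot.line_to(P(t,.035,.080),vel=.12,guard=5)); st("down")
for th in (40,30,20,12,6,3):
    r=np.radians(th); s=.1594-.146*np.sin(r)-.011; z=.146*np.cos(r)-.038
    g=robot.line_to(P(t,s,z),vel=.05,guard=6); st(th)
    if g: print("guard"); break
cv2.imwrite("pics/t2.png",cv2.resize(robot.grab_frame("top")[140:270,240:420],None,fx=4,fy=4,interpolation=cv2.INTER_CUBIC))
E
```

```text
above 4.62 t 0.5001 s 0.0351 tip 0.1800 F [-0.   0.4 -0.8]
False
down 5.6 t 0.5005 s 0.0349 tip 0.0808 F [-0.6 -0.2  0.6]
40 6.16 t 0.5000 s 0.0548 tip 0.0738 F [ 0.4 -0.5 -0.8]
30 6.82 t 0.5002 s 0.0754 tip 0.0886 F [ 0.8 -1.3  1.1]
20 7.47 t 0.5001 s 0.0986 tip 0.0992 F [-0.5 -0.8  0.9]
12 8.03 t 0.5000 s 0.1183 tip 0.1048 F [-0.1 -0.1  0.5]
6 8.49 t 0.5000 s 0.1335 tip 0.1072 F [ 0.3 -0.2  0.8]
3 8.79 t 0.5000 s 0.1410 tip 0.1078 F [-0.3  0.5 -0.4]
```

View pics/t2.png

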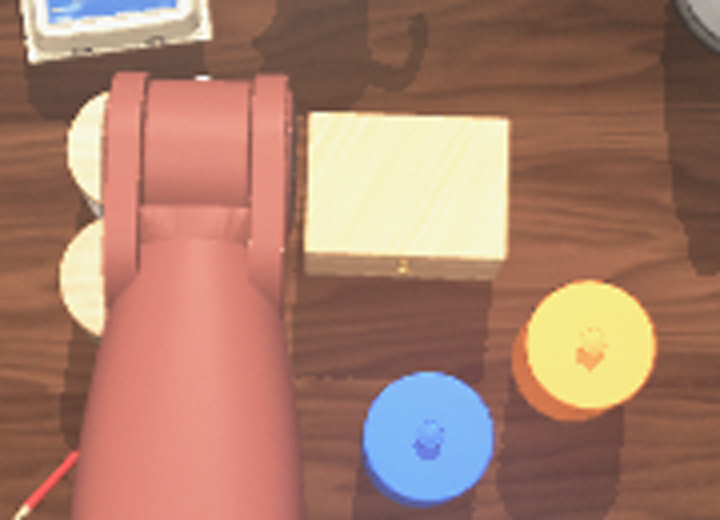

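The box has not moved (outer corners at 509,118 and 505,258 as before), and the notebook is hidden under the arm. I finish the push with a soft guard and look through the wrist camera.

Run:
```python
from h import *
t=.500
print(robot.line_to(P(t,.1475,.108),vel=.02,guard=4)); st("pushed")
cv2.imwrite("pics/w2.png",robot.grab_frame("wrist"))
```

```text
False
pushed 9.32 t 0.5000 s 0.1476 tip 0.1080 F [ 0.1  0.1 -0.2]
```

View pics/w2.png

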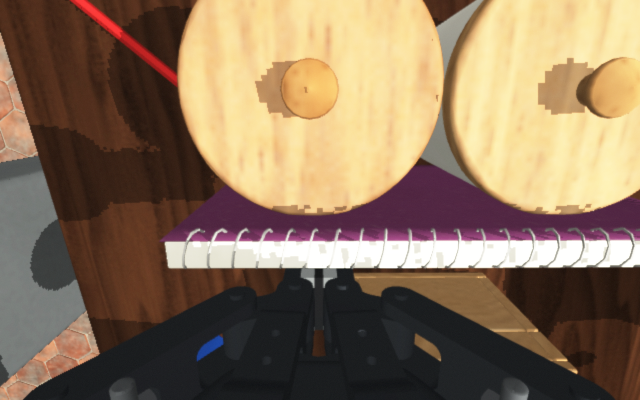

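The notebook is nearly up: its coil edge is at rows 240–268 and the lid rims at row 213. I'll measure the remaining gap by ray and push on gently.

Run:
```python
from h import *
def S(uv,z):
    p=onz("wrist",uv,z); return np.round([p[0]*.9976-p[1]*.07,p[0]*.07+p[1]*.9976],4)
print("front top L,R",S((175,241),.146),S((600,237),.146),"back",S((170,268),.146),S((600,268),.146),"rims",S((315,214),.123),S((530,213),.123))
def push(t,s1,g):
    # average-force guarded push in 1 mm steps
    o=robot.observe(); 
    while True:
        p=o["tool_pos"]; s=p[0]*.07+p[1]*.9976
        if s>=s1-2e-4: break
        robot.line_to(P(t,min(s+.001,s1),p[2]-.0726),vel=.02)
        f=[]
        for _ in range(4): o=robot.observe(); f.append(o["ft_force"]); robot.pause(.02)
        F=np.mean(f,0); n=F[0]*.07+F[1]*.9976
        print(round(s+.001,4),round(n,2))
        if n<-g: print("stop"); break
push(.500,.154,2.0); st()
print("front top L,R",None); cv2.imwrite("pics/w3.png",robot.grab_frame("wrist"))
```

```text
front top L,R [0.4501 0.1707] [0.5979 0.1723] back [0.447  0.1603] [0.6008 0.1603] rims [0.4987 0.1728] [0.5877 0.1733]
0.1485 0.22
0.1495 -0.1
0.1505 0.21
0.1516 0.2
0.1526 -3.06
stop
 10.96 t 0.5000 s 0.1524 tip 0.1079 F [-1.4 -2.5 -0. ]
front top L,R None
```

View pics/w3.png

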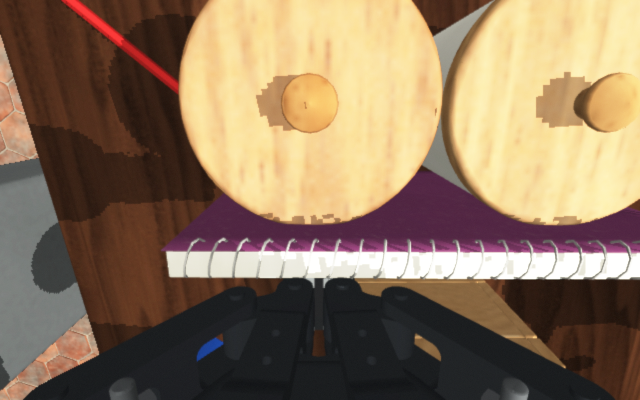

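The reaction rose to 3 N at s=0.1526. The coil edge is now at rows 250–278, with the lid rims at row 223 close against the cover, so the notebook rests on both canisters. I back off, go round behind the box, and check that it stays standing.

Run:
```python
from h import *
robot.line_to(P(.500,.12,.108),vel=.04); robot.line_to(P(.500,.06,.108),vel=.15)
robot.line_to(P(.500,.06,.2),vel=.25)
robot.line_to(P(.583,-.125,.2),vel=.25); st()
cv2.imwrite("pics/t4.png",cv2.resize(robot.grab_frame("top")[140:270,240:420],None,fx=4,fy=4,interpolation=cv2.INTER_CUBIC))
```

```text
14.0 t 0.5826 s -0.1241 tip 0.1995 F [-0.  -0.6  0.3]
```

View pics/t4.png

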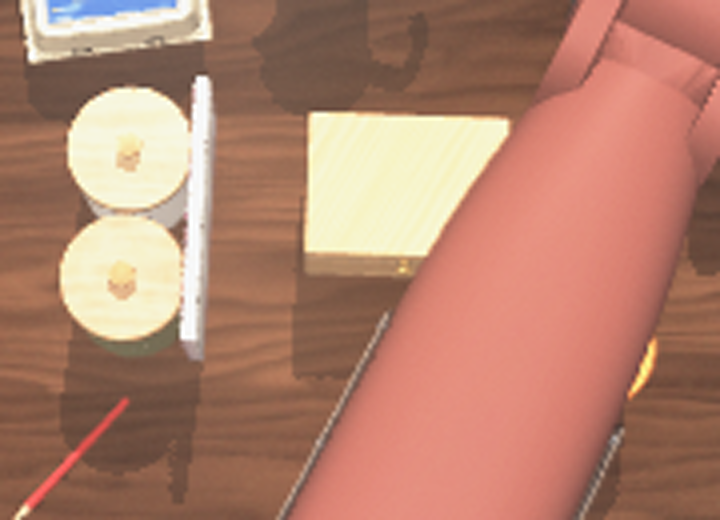

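The notebook stands against both canisters: coil edge from crop (203,80) to (192,355), and lids still at (130,148) and (123,278). The box is unmoved and open to the push (inner edge 308,112 to 304,254). Now I push the box.

Run:
```python
from h import *
Q=lambda x,y:onz("top",(240+x/4-.4,140+y/4-.4),.108)
for p in ((308,112),(304,254)): w=Q(*p); print("inner t,s",round(w[0]*.9976-w[1]*.07,4),round(w[0]*.07+w[1]*.9976,4))
T=.583
robot.line_to(P(T,-.125,.055),vel=.15); st("down")
f0=np.mean([robot.observe()["ft_force"]],0)
robot.line_to(P(T,-.098,.055),vel=.06); st()
def n(k=5):
    f=[]
    for _ in range(k): f.append(robot.observe()["ft_force"]); robot.pause(.015)
    F=np.mean(f,0); return F[0]*.07+F[1]*.9976
for s in (-.08,-.06,-.04,-.028):
    if robot.line_to(P(T,s,.055),vel=.05,guard=15): print("GUARD")
    st(); print("n",round(n(),2))
```

```text
inner t,s 0.6401 0.0802
inner t,s 0.5243 0.079
down 15.17 t 0.5837 s -0.1252 tip 0.0562 F [-0.1  0.6  0. ]
 15.77 t 0.5831 s -0.0977 tip 0.0551 F [-0.2  0.5 -0.9]
 16.27 t 0.5830 s -0.0795 tip 0.0549 F [0.4 0.3 0.3]
n 0.15
 16.91 t 0.5830 s -0.0597 tip 0.0549 F [ 0.1 -0.2  0.6]
n -0.19
 17.54 t 0.5830 s -0.0397 tip 0.0549 F [ 0.5 -0.4  0.7]
n 0.01
 18.02 t 0.5830 s -0.0277 tip 0.0550 F [ 0.   1.  -0.1]
n -0.04
```

Run:
```python
from h import *
a=robot.grab_frame("wrist"); b=cv2.resize(robot.grab_frame("top")[140:270,240:420],(640,462),interpolation=cv2.INTER_CUBIC)
cv2.imwrite("pics/w5.png",cv2.resize(np.vstack([a,b]),None,fx=.69,fy=.69,interpolation=cv2.INTER_AREA))
```

```text
(no output)
```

View pics/w5.png

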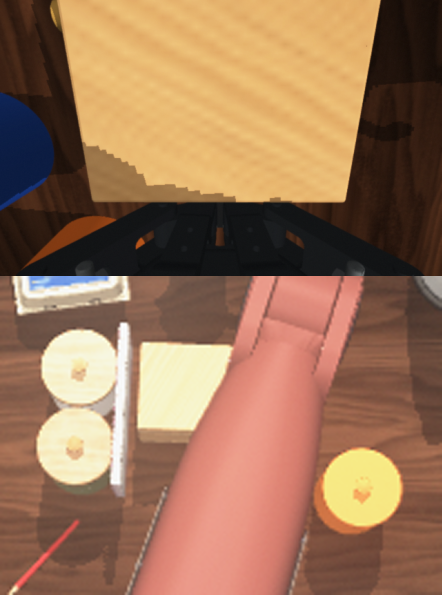

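The box slides straight: in the lower (top-camera) panel its inner edge is at column 137 against the notebook's at 128, about 18 mm to go. From the earlier contact I expect snug at finger s≈-0.0075, so I close in with small force-checked steps.

Run:
```python
from h import *
T=.583
def n(k=4):
    f=[]
    for _ in range(k): f.append(robot.observe()["ft_force"]); robot.pause(.015)
    F=np.mean(f,0); return F[0]*.07+F[1]*.9976
robot.line_to(P(T,-.014,.055),vel=.03,guard=12); st()
s=-.014
while s<-.0055:
    s+=.0007; g=robot.line_to(P(T,s,.055),vel=.02,guard=12); v=n(); print(round(s,4),round(v,2),g)
    if v<-3 or g: break
st()
robot.line_to(P(T,-.06,.055),vel=.1); robot.line_to(P(T,-.06,.2),vel=.25)
robot.move_pose(P(.45,-.30,.25),OR); st()
a=robot.grab_frame("top"); cv2.imwrite("pics/t6f.png",a)
cv2.imwrite("pics/t6.png",cv2.resize(a[150:250,240:370],None,fx=6,fy=6,interpolation=cv2.INTER_CUBIC))
```

```text
18.82 t 0.5831 s -0.0138 tip 0.0550 F [ 0.4 -1.5 -0.6]
-0.0133 -4.57 False
 19.13 t 0.5831 s -0.0135 tip 0.0550 F [ 0.3 -5.3 -0.7]
 21.57 t 0.4504 s -0.2992 tip 0.2492 F [0.  0.1 0. ]
```

View pics/t6.png

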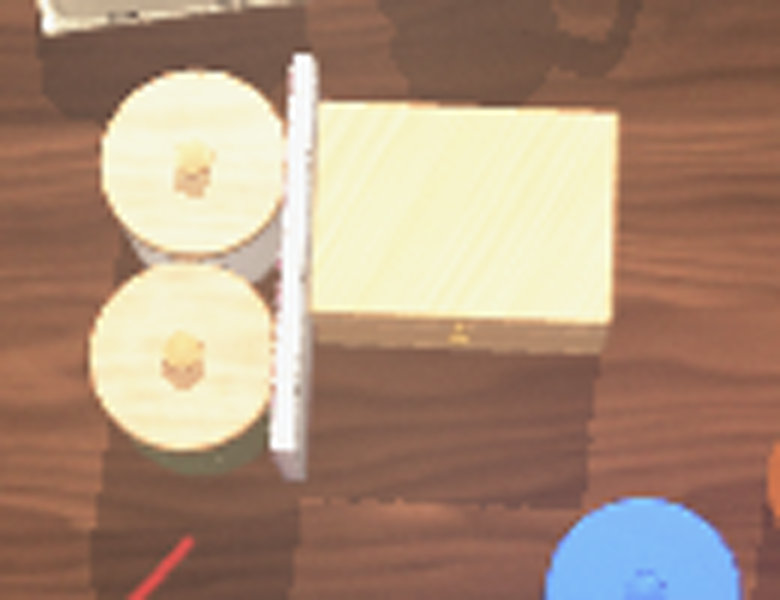

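The notebook is upright, with its coil strip from (303,60) to (285,450) and the box right beside it. The stop could still be box stiction, so I measure the remaining gap from this picture.

Run:
```python
from h import *
def S(x,y,z):
    w=onz("top",(240+x/6-.42,150+y/6-.42),z); return np.round([w[0]*.9976-w[1]*.07,w[0]*.07+w[1]*.9976],4)
for m,a in dict(box_of=(617,113,.108),box_on=(610,322,.108),box_in=(313,310,.108),box_if=(320,103,.108),coilfarL=(289,56,.148),coilfarR=(318,58,.148),coilnearL=(270,448,.148),coilnearR=(296,450,.148),foot_nearR=(305,478,0.0),lidn=(182,357,.123),lidf=(192,163,.123)).items(): print(m,S(*a))
w=P(.45,-.30,.25)
robot.move_pose(P(.5,.1-.2,.30),OR)
```

```text
box_of [ 0.6406 -0.0028]
box_on [ 0.527  -0.0025]
box_in [0.5274 0.1551]
box_if [0.6401 0.1565]
coilfarL [0.6551 0.1717]
coilfarR [0.6546 0.1565]
coilnearL [0.4479 0.1718]
coilnearR [0.4474 0.1584]
foot_nearR [0.45   0.1608]
lidn [0.4972 0.2218]
lidf [0.6013 0.222 ]
```

Box outer side is at s=-0.0027, so its inner side is at 0.1573. The notebook's back and foot are at about 0.161, so some 3 mm of gap remains: it was stiction. The notebook is upright (foot 0.1608, canister fronts 0.172). I push again with a threshold above the box's own friction (about 4.6 N).

Run:
```python
from h import *
T=.583
def n(k=4):
    f=[]
    for _ in range(k): f.append(robot.observe()["ft_force"]); robot.pause(.015)
    F=np.mean(f,0); return F[0]*.07+F[1]*.9976
robot.move_pose(P(T,-.07,.2),OR); robot.line_to(P(T,-.06,.055),vel=.2); robot.line_to(P(T,-.02,.055),vel=.08)
s=-.0150
while s<-.0060:
    s+=.0005; g=robot.line_to(P(T,s,.055),vel=.02,guard=12); v=n(); print(round(s,4),round(v,2),g)
    if v<-7.5 or g: break
st()
robot.line_to(P(T,-.06,.055),vel=.1); robot.line_to(P(T,-.06,.2),vel=.25)
robot.move_pose(P(.45,-.30,.25),OR); st()
a=robot.grab_frame("top"); b=robot.grab_frame("scene")
cv2.imwrite("pics/t7.png",np.vstack([cv2.resize(a[150:250,240:370],(650,500),interpolation=cv2.INTER_CUBIC)]))
```

```text
-0.0145 0.36 False
-0.014 -0.21 False
-0.0135 -0.61 False
-0.013 -5.11 False
-0.0125 -5.09 False
-0.012 -4.75 False
-0.0115 -4.91 False
-0.011 -4.91 False
-0.0105 -5.65 False
-0.01 -6.41 False
-0.0095 -7.78 False
 28.25 t 0.5834 s -0.0102 tip 0.0553 F [-1.2 -8.9  0.3]
 30.73 t 0.4504 s -0.2992 tip 0.2492 F [0.6 0.1 0.7]
```

View pics/t7.png

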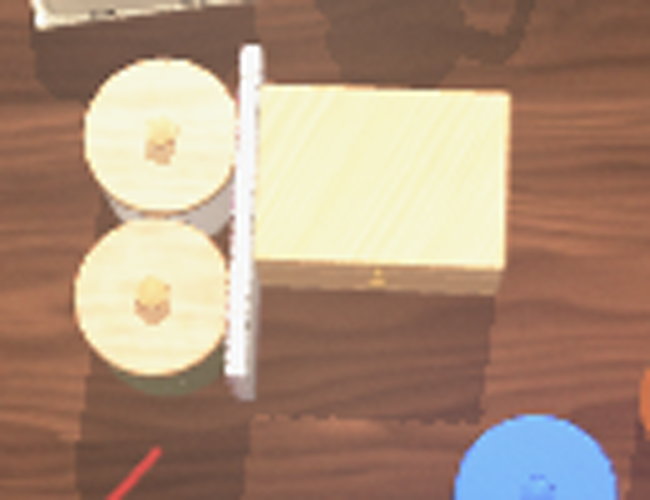

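The force stayed at 4.9 N (the box sliding), then rose to 7.8 N at s≈-0.0102, exactly where contact was predicted. In the picture the box's inner edge, (262,85) to (257,262), lies along the notebook. The lids are unmoved at (160,137) and (152,298), and the robot is clear.

```bash
python3 -c "
from plant import robot
print(robot.job_done())"
```

```text
the job is handed in; nothing more can be done
None
```

The notebook stands upright against both canisters and the recipe box is pushed snug and square against its back cover; the canisters did not move in the top views, I never touched the mill, jar or mug, and the job is handed in at about 31 s.

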